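Snap the cap back on the open marker and lift it out

TASK

One of the three jumbo markers standing in the wooden marker block has been left open and is drying out; its cap stands on the desk. Put that cap on the open marker where it stands, press until it clicks and keep pressing past the click until the rim of the cap sits fully down on the marker's shoulder. Then draw the marker up out of the block by its cap and finish holding it by the cap, upright in the air and clear above the block, without disturbing the other two markers or the things nearby.

Things in the scene. Friction and masses are not known exactly. Their poses are not given: they have to be found in the camera images.
- block: fixed wooden marker block, 60 x 184 mm and 56 mm high (light core, dark boards round it). Origin: centre of its underside; y: along the row of three wells, at y = -56, 0 and +56 mm; z up. Wells: 27 mm wide, 45 mm deep, floor 10 mm above the desk.
- marker_1: jumbo marker standing loose in a well, nib up, about 85 g; all three are alike, and which one is open varies. White barrel 26 mm across and 85 mm long up to a flat shoulder; above it a grey neck 15 mm across, 16 mm long, coned on top, and a nib (30 mm above the shoulder in all). Four sprung beads stand out of the neck 12 mm above the shoulder. Origin: centre of the foot; z towards the nib.
- marker_1_shoulder (a point): centre of marker_1's shoulder, 85 mm above its foot, 95 mm above the desk while in the block; the mouth of a cap that is home lies here. A cap meets the beads about 11 mm above, takes about 10 N to force over them, clicks through to 4 mm above (force falls), then rubs at 2 to 3 N until its rim meets the shoulder and the force climbs. A cap that is home carries the marker.
- marker_2: jumbo marker standing loose in a well, nib up, about 85 g; all three are alike, and which one is open varies. White barrel 26 mm across and 85 mm long up to a flat shoulder; above it a grey neck 15 mm across, 16 mm long, coned on top, and a nib (30 mm above the shoulder in all). Four sprung beads stand out of the neck 12 mm above the shoulder. Origin: centre of the foot; z towards the nib.
- marker_2_shoulder (a point): centre of marker_2's shoulder, 85 mm above its foot, 95 mm above the desk while in the block; the mouth of a cap that is home lies here. A cap meets the beads about 11 mm above, takes about 10 N to force over them, clicks through to 4 mm above (force falls), then rubs at 2 to 3 N until its rim meets the shoulder and the force climbs. A cap that is home carries the marker.
- marker_3: jumbo marker standing loose in a well, nib up, about 85 g; all three are alike, and which one is open varies. White barrel 26 mm across and 85 mm long up to a flat shoulder; above it a grey neck 15 mm across, 16 mm long, coned on top, and a nib (30 mm above the shoulder in all). Four sprung beads stand out of the neck 12 mm above the shoulder. Origin: centre of the foot; z towards the nib.
- marker_3_shoulder (a point): centre of marker_3's shoulder, 85 mm above its foot, 95 mm above the desk while in the block; the mouth of a cap that is home lies here. A cap meets the beads about 11 mm above, takes about 10 N to force over them, clicks through to 4 mm above (force falls), then rubs at 2 to 3 N until its rim meets the shoulder and the force climbs. A cap that is home carries the marker.
- cap_1: black cap, like loose_cap, already fully home on one of the two closed markers (its origin at that marker's shoulder). Not to be disturbed. Origin: centre of the mouth; z towards the closed end.
- cap_2: black cap, like loose_cap, already fully home on one of the two closed markers (its origin at that marker's shoulder). Not to be disturbed. Origin: centre of the mouth; z towards the closed end.
- loose_cap: the black cap that is off: round, 26 mm across, 52 mm long, about 22 g, standing on the desk, open mouth down, closed end up. Origin: centre of the mouth; z towards the closed end. Inside the mouth a funnel (22 mm wide, narrowing to 17 mm) leads to a lip 6 mm in, which snaps over the beads of the marker's neck.
- eraser: small vinyl eraser lying on the desk near the robot, 22 x 52 x 13 mm; a bystander. Origin: centre of its underside.
- sharpener: small brass pencil sharpener on the desk, 15 x 24 x 13 mm; a bystander. Origin: centre of its underside.
Mind the look-alikes: they are no part of the job. What is shaped like the loose_cap but green is not meant.

How it is judged:
On the way:
1. the loose cap is pressed past its click and fully home on the open marker, which still stands in the block (((z of loose_cap in the frame of marker_1_shoulder below 0.0015 m and distance between loose_cap and marker_1_shoulder below 0.004 m and angle between the z axis of loose_cap and the z axis of marker_1, either way round below 0.12 rad and height (world z) of marker_1 below 0.02 m) or (z of loose_cap in the frame of marker_2_shoulder below 0.0015 m and distance between loose_cap and marker_2_shoulder below 0.004 m and angle between the z axis of loose_cap and the z axis of marker_2, either way round below 0.12 rad and height (world z) of marker_2 below 0.02 m) or (z of loose_cap in the frame of marker_3_shoulder below 0.0015 m and distance between loose_cap and marker_3_shoulder below 0.004 m and angle between the z axis of loose_cap and the z axis of marker_3, either way round below 0.12 rad and height (world z) of marker_3 below 0.02 m))), for 0.3 s.
At the end, for the whole second after the job is handed in: The loose cap is fully home on the open marker (rim within 1.5 mm of the shoulder, coaxial within 0.12 rad), held by the cap alone, the marker's foot 65 mm or more above the desk, upright within 0.2 rad, still, clear of the block. The other caps are within 10 mm of their start (((z of loose_cap in the frame of marker_1_shoulder below 0.0015 m and distance between loose_cap and marker_1_shoulder below 0.004 m and angle between the z axis of loose_cap and the z axis of marker_1, either way round below 0.12 rad and height (world z) of marker_1 above 0.065 m and angle between marker_1's own z axis and vertical below 0.2 rad and linear speed of marker_1 below 0.03 m/s and contact force between the fingers and marker_1 below 0.3 N and contact force between marker_1 and block below 0.05 N) or (z of loose_cap in the frame of marker_2_shoulder below 0.0015 m and distance between loose_cap and marker_2_shoulder below 0.004 m and angle between the z axis of loose_cap and the z axis of marker_2, either way round below 0.12 rad and height (world z) of marker_2 above 0.065 m and angle between marker_2's own z axis and vertical below 0.2 rad and linear speed of marker_2 below 0.03 m/s and contact force between the fingers and marker_2 below 0.3 N and contact force between marker_2 and block below 0.05 N) or (z of loose_cap in the frame of marker_3_shoulder below 0.0015 m and distance between loose_cap and marker_3_shoulder below 0.004 m and angle between the z axis of loose_cap and the z axis of marker_3, either way round below 0.12 rad and height (world z) of marker_3 above 0.065 m and angle between marker_3's own z axis and vertical below 0.2 rad and linear speed of marker_3 below 0.03 m/s and contact force between the fingers and marker_3 below 0.3 N and contact force between marker_3 and block below 0.05 N)) and contact force between the fingers and loose_cap above 1 N and distance of each of cap_1, cap_2 from where it was at the start of the episode below 0.01 m); the arm keeps its last pose, push and grip.
It fails at once if a capped marker is disturbed (its cap moves more than 15 mm) (distance of any of cap_1, cap_2 from where it was at the start of the episode above 0.015 m).
It fails at once if the eraser or the sharpener is knocked more than 30 mm (distance of any of eraser, sharpener from where it was at the start of the episode above 0.03 m).
It also fails if it takes over 58 s, if anything falls off the work surface, if the arm or the gripper's body presses on something with over 40 N, if the wrist force passes 120 N, or if a joint passes its speed limit or range.

ROBOT

A 6-joint arm with a two-finger parallel gripper is mounted at the origin on the work surface; the furniture and walls round the work are solid. World frame = base frame: x ahead of the robot, y to its left, z up, the work surface at z = 0. Lengths are in m, angles in rad, forces in N, time in s.
With the tool pointing down it reaches from about 0.25 to 0.725 m from the base axis. Payload 4 kg.
Tool frame: the origin (TCP) lies on the centre line of the jaws, within the pads' length; the fingertips stand 22 mm ahead of it and the grasp point (between the pads) lies 3 mm ahead of it; z points along the fingers, y is the line along which they close (so a half turn about z gives the same grasp; the last joint's range is limited). The gripper opens to 85 mm and grips with 20 to 120 N. Pads are 22 mm wide; open, the fingers measure 114 mm over their backs; the gripper's body (76 mm by 85 mm) begins 54 mm behind the grasp point. The pads swing forward as they close: fully open they stand 13 mm farther back than shut.
Start: joints at [-1.293, 0.241, 0.005, 1.335, 0, 1.571], TCP at [0.137, -0.481, 0.253] pointing down, gripper open.
Joint ranges: [-2.72, 2.72], [-1.05, 1.87], [-1.09, 1.28], [-1.99, 2.15], [-1.42, 1.44], [-3.14, 3.14]. Speed limits (rad/s): [2.79, 2.79, 3.14, 3.14, 3.14, 3.14].

INTERFACE

Orientations are given as a unit quaternion [x, y, z, w].
In Python, from workcell import bot gives the robot as it stands.
- The arm moves only by the shell command python3 -m inch 'ROWS'. ROWS is JSON, one flat list of numbers, 7 for each row, row after row: the shift along the world's x, y, z in mm, then the turn, a rotation vector about the world's x, y, z in rad, then the opening in per cent of the stroke, from 0 (shut) to 100 (fully open). A call has 1 to 8 rows; each row is the pose to reach, as a shift and turn from the pose commanded when the call began; what a row does not reach only later rows make up. A row lasts 1/12 s, in which the tool goes at most 41.7 mm and 7.16 degrees, less where a joint would pass 70% of its speed; a pose out of reach is approached as far as the arm can. A call with a gripper value outside its range is refused whole. The fingers move at their own pace and stop on an object; the grip force is fixed at half the most. Time passes only in rows, so rows that repeat a pose let the fingers close. It gives the time, the measured TCP pose, the force, the opening and the grip force at its end, in the units of the state.
- bot.get_obs(): the state, without advancing time (a new reading comes with each control period).
- bot.camera(name): name is "scene" or "top"; returns the picture (480x640x3 uint8, blue, green, red); there is no depth.
- bot.camera_info(name): a dict with "intrinsics" (3x3 intrinsics, pixels), "camera_from_world" (4x4, takes a point from world to camera coordinates). Camera axes: x right, y down, z forward; pixel columns grow to the right and rows downward; lengths in m; the calibration is good to about 2 mm. A picture is of the moment at which its call begins. camera_info takes no time and is no camera call.
- bot.job_done(): hands the job in; it is judged then, once.
Trained networks look in the newest picture that a camera, given by its name, has taken for a name from the list of things; names that differ only in an ending like _2 or _b are one class to them, and where a whole thing is asked for, a point or a joint stands for the part that bears it (a point fixed in the world has none). Each returns a list of dicts, best first, with "confidence" (0 to 1); they miss things now and then, are a little off and sometimes report something else, mostly with a low value. They report only what shows in the picture. A call takes as long as a camera call. They do not tell look-alikes from the thing itself.
- bot.silhouettes(camera, target): "mask" (480x640 bool, what is visible of it) and "uv" ([column, row] in pixels, amid what is visible of it).
- bot.spot_point(camera, target): "uv" ([column, row] in pixels: a listed point, or the origin of a listed thing).
The state is a dict: "clock": time; "joint_pos": joint angles; "joint_vel": joint speeds; "tau": joint torques, N m; "eef_pos": TCP position; "tool_rot": TCP orientation; "ft_force": force on the tool from outside, world axes, zero at the start; "ft_torque": the same for the moment, N m; "grip_width": finger opening in m; "grasp_force": force on a finger pad.
Only numpy, scipy, OpenCV 4.12 (cv2) and the standard library are available. Lean on these libraries where they do the work, as an engineer would, in place of code of your own. Each camera call takes 0.05 s, during which the arm holds its last target. There are 200 camera calls.

## Working session

There is one attempt and no reset: what is moved stays moved. The work goes in short steps, Python scripts to look and compute and a shell command to move; the robot and the scene stay as the last step left them, time stands still between calls to the robot, and variables do not carry over. Pictures are saved under pics/ and viewed, at most 10 in all, crops included, and the job is handed in when it is done.

```bash
mkdir -p pics; cat > h.py <<'E'
import numpy as np,cv2
from workcell import bot
def ray(c,uv):
    i=bot.camera_info(c);K=np.array(i["intrinsics"]);T=np.array(i["camera_from_world"])
    R=T[:3,:3];o=-R.T@T[:3,3];d=R.T@np.linalg.inv(K)@np.array([uv[0],uv[1],1.]);return o,d/np.linalg.norm(d)
def atz(c,uv,z):
    o,d=ray(c,uv);return o+d*(z-o[2])/d[2]
def proj(c,p):
    i=bot.camera_info(c);q=np.array(i["intrinsics"])@(np.array(i["camera_from_world"])@np.r_[p,1])[:3];return q[:2]/q[2]
E
python3 - <<'E'
from h import *
np.set_printoptions(precision=4,suppress=True)
for c in("scene","top"):
    im=bot.camera(c);cv2.imwrite(f"pics/{c}0.png",im);print(c,ray(c,(320,240)))
    for t,z in(("loose_cap",0),("marker_1_shoulder",.095),("block",0),("eraser",0),("sharpener",0)):
        for r in bot.spot_point(c,t):print(t,np.round(r["uv"]),round(r["confidence"],2),atz(c,r["uv"],z))
print(bot.get_obs())
E
```

```text
scene (array([0.1246, 0.5928, 0.5002]), array([ 0.4092, -0.7659, -0.496 ]))
loose_cap [248. 288.] 0.63 [0.5752 0.048  0.    ]
loose_cap [330. 260.] 0.62 [ 0.4778 -0.1131  0.    ]
loose_cap [337. 247.] 0.6 [ 0.488 -0.168  0.   ]
loose_cap [366. 291.] 0.46 [ 0.3685 -0.0448  0.    ]
marker_1_shoulder [274. 235.] 0.75 [ 0.5466 -0.0113  0.095 ]
block [253. 288.] 0.85 [0.5673 0.0437 0.    ]
block [248. 248.] 0.68 [ 0.668  -0.0783  0.    ]
eraser [364. 289.] 0.81 [ 0.3733 -0.0474  0.    ]
eraser [341. 248.] 0.31 [ 0.4789 -0.1706  0.    ]
sharpener [410. 234.] 0.59 [ 0.3598 -0.2953  0.    ]
sharpener [246. 246.] 0.25 [ 0.6747 -0.0829  0.    ]
top (array([ 0.2987, -0.0409,  0.9842]), array([ 0.2044,  0.008 , -0.9789]))
loose_cap [361. 252.] 0.61 [ 0.4776 -0.1129  0.    ]
marker_1_shoulder [302. 209.] 0.49 [ 0.5417 -0.0025  0.095 ]
block [280. 211.] 0.96 [0.566  0.0442 0.    ]
block [274. 198.] 0.63 [0.5914 0.057  0.    ]
block [278. 211.] 0.52 [0.5662 0.0498 0.    ]
eraser [327. 308.] 0.8 [ 0.3718 -0.0436  0.    ]
sharpener [459. 312.] 0.61 [ 0.3578 -0.2931  0.    ]
sharpener [278. 211.] 0.6 [0.5647 0.049  0.    ]
{'clock': 0.6, 'joint_pos': array([-1.293 ,  0.2406,  0.0049,  1.3352, -0.    ,  1.5708]), 'joint_vel': array([ 0.0017, -0.0027, -0.0002,  0.0009, -0.0005, -0.0002]), 'tau': array([ -0.0006, -37.1976,  25.257 ,   0.0014,  -0.0001,  -0.    ]), 'eef_pos': array([ 0.1371, -0.4808,  0.2533]), 'tool_rot': array([ 0.9904,  0.1385, -0.    , -0.    ]), 'ft_force': array([ 0.494 ,  0.0522, -0.5637]), 'ft_torque': array([ 0.0595,  0.0129, -0.0242]), 'grasp_force': 0.0, 'grip_width': 0.08555660823379148}
```

View pics/scene0.png

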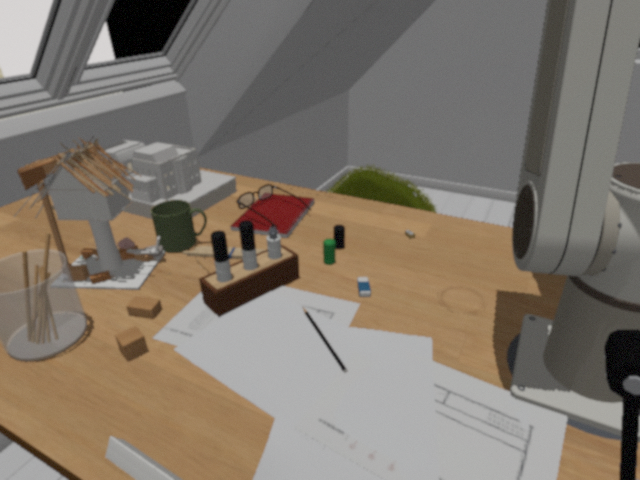

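View pics/top0.png

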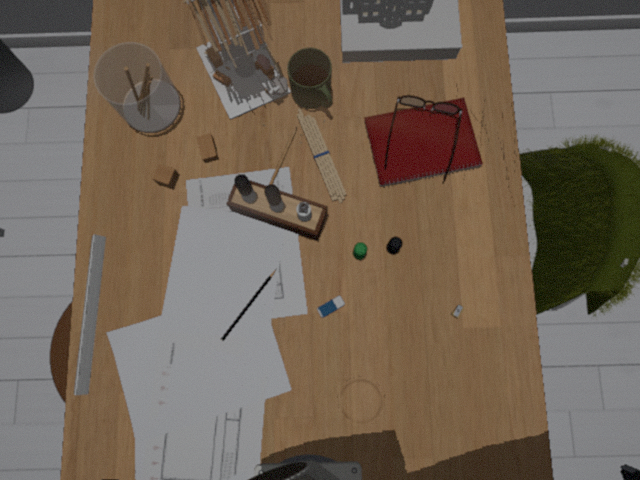

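The scene picture shows the loose black cap at (339,237) and a green look-alike at (329,252). The open marker, with a grey neck, is at the robot end of the block at (274,243). In the top view they are at (395,245), (360,251) and (304,210). The cap meant is the black one. I'll confirm it in a crop and measure.

```bash
cat > m.py <<'E'
from h import *
from scipy.optimize import minimize
np.set_printoptions(precision=4,suppress=True)
def cyl(x,y,parts,n=24):
    a=np.linspace(0,2*np.pi,n);return [np.array([[x+r*np.cos(t),y+r*np.sin(t),z] for z in(z0,z1) for t in a]) for r,z0,z1 in parts]
def boxp(x,y,th):
    c,s=np.cos(th),np.sin(th)
    return [np.array([[x+c*u-s*v,y+s*u+c*v,z] for u in(-.03,.03) for v in(-.092,.092) for z in(0,.056)])]
S=8
def render(c,parts,sz,o):
    m=np.zeros((sz[1]*S,sz[0]*S),np.uint8)
    for P in parts:
        q=(np.array([proj(c,p) for p in P])+.5-o)*S
        cv2.fillConvexPoly(m,cv2.convexHull(np.round(q).astype(np.int32)),1)
    return cv2.resize(m.astype(np.float32),tuple(sz),interpolation=cv2.INTER_AREA)
def cost(parts,masks):
    e=0
    for c,m in masks.items():
        ys,xs=np.nonzero(m);o=np.array([xs.min()-8,ys.min()-8]);sz=np.array([xs.max()-xs.min()+17,ys.max()-ys.min()+17])
        w=m[o[1]:o[1]+sz[1],o[0]:o[0]+sz[0]].astype(np.float32)
        r=render(c,parts,sz,o);e+=np.abs(r[:w.shape[0],:w.shape[1]]-w).sum()/w.sum()
    return e
def fit(f,x0,masks,step):
    s=np.array([x0]+[np.array(x0)+np.eye(len(x0))[i]*step[i] for i in range(len(x0))])
    r=minimize(lambda p:cost(f(p),masks),x0,method="Nelder-Mead",options=dict(initial_simplex=s,xatol=1e-5,fatol=1e-4));return r.x,r.fun
def near(l,uv):
    l=[r for r in l if np.hypot(*(np.array(r["uv"])-uv))<14]
    return l[0]["mask"] if l else None
E
python3 - <<'E'
from m import *
W={}
for c in("scene","top"):
    W[c]=bot.camera(c)
def masks(t,uvs):
    d={}
    for c in uvs:
        l=bot.silhouettes(c,t);m=near(l,uvs[c]);print(t,c,[(np.round(r["uv"]),round(r["confidence"],2),int(r["mask"].sum())) for r in l])
        if m is not None:d[c]=m
    return d
cm=masks("loose_cap",{"scene":(339,237),"top":(395,245)})
bm=masks("block",{"scene":(250,280),"top":(278,209)})
mm=masks("marker_1",{"scene":(274,243),"top":(304,210)})
CAP=[(.013,0,.052)]
for d in [cm]+[{k:v} for k,v in cm.items()]:
    if d:print("cap",list(d),fit(lambda p:cyl(*p,CAP),[.49,-.165],d,[.01,.01]))
for d in [bm]+[{k:v} for k,v in bm.items()]:
    if d:
        x,f=fit(lambda p:boxp(*p),[.566,.044,-.3],d,[.01,.01,.2]);a=x[2];v=np.array([-np.sin(a),np.cos(a)])
        print("block",list(d),x,f,"wells",x[:2]-.056*v,x[:2]+.056*v)
MK=[(.013,.056,.095),(.0075,.095,.111),(.003,.111,.125)]
for d in [mm]+[{k:v} for k,v in mm.items()]:
    if d:print("marker",list(d),fit(lambda p:cyl(*p,MK),[.545,-.008],d,[.01,.01]))
a=cv2.resize(W["scene"][200:320,190:370],None,fx=4,fy=4,interpolation=cv2.INTER_CUBIC)
cv2.imwrite("pics/crop1.png",a)
E
```

```text
loose_cap scene [(array([330., 250.]), 0.71, 290), (array([339., 236.]), 0.56, 266)]
loose_cap top [(array([305., 211.]), 0.64, 219), (array([363., 250.]), 0.59, 212), (array([394., 243.]), 0.57, 192)]
block scene [(array([248., 280.]), 0.76, 3526)]
block top [(array([286., 212.]), 0.79, 2623)]
marker_1 scene [(array([272., 241.]), 0.88, 379), (array([222., 269.]), 0.81, 293), (array([249., 259.]), 0.75, 269)]
marker_1 top [(array([305., 211.]), 0.6, 217), (array([251., 198.]), 0.57, 82), (array([275., 205.]), 0.42, 115), (array([392., 245.]), 0.19, 221)]Traceback (most recent call last):
  File "<stdin>", line 16, in <module>
  File "m.py", line 25, in fit
    r=minimize(lambda p:cost(f(p),masks),x0,method="Nelder-Mead",options=dict(initial_simplex=s,xatol=1e-5,fatol=1e-4));return r.x,r.fun
    res = _minimize_neldermead(fun, x0, args, callback, bounds=bounds,
                               **options)
    fxe = func(xe)
    fx = function(np.copy(x), *(wrapper_args + args))
  File "m.py", line 25, in <lambda>
    r=minimize(lambda p:cost(f(p),masks),x0,method="Nelder-Mead",options=dict(initial_simplex=s,xatol=1e-5,fatol=1e-4));return r.x,r.fun
                        ~~~~^^^^^^^^^^^^
  File "m.py", line 21, in cost
    r=render(c,parts,sz,o);e+=np.abs(r[:w.shape[0],:w.shape[1]]-w).sum()/w.sum()
  File "m.py", line 13, in render
    q=(np.array([proj(c,p) for p in P])+.5-o)*S
                 ~~~~^^^^^
  File "h.py", line 9, in proj
    i=bot.camera_info(c);q=np.array(i["intrinsics"])@(np.array(i["camera_from_world"])@np.r_[p,1])[:3];return q[:2]/q[2]
ValueError: time passes only in moves, steps and waits
```

```bash
sed -i 's/^def ray/from functools import lru_cache\n@lru_cache\ndef info(c): return bot.camera_info(c)\ndef ray/; s/i=bot.camera_info(c)/i=info(c)/' h.py
cat > meas.py <<'E'
from m import *
W={}
for c in("scene","top"): W[c]=bot.camera(c)
def masks(t,uvs):
    d={}
    for c in uvs:
        m=near(bot.silhouettes(c,t),uvs[c])
        if m is not None:d[c]=m
    return d
a=cv2.resize(W["scene"][200:320,190:370],None,fx=4,fy=4,interpolation=cv2.INTER_CUBIC)
cv2.imwrite("pics/crop1.png",a)
cm=masks("loose_cap",{"scene":(339,237),"top":(395,245)})
bm=masks("block",{"scene":(250,280),"top":(278,209)})
mm=masks("marker_1",{"scene":(274,243),"top":(304,210)})
CAP=[(.013,0,.052)]
for d in [cm]+[{k:v} for k,v in cm.items()]:
    if d:print("cap",list(d),fit(lambda p:cyl(*p,CAP),[.49,-.165],d,[.01,.01]))
for d in [bm]+[{k:v} for k,v in bm.items()]:
    if d:
        x,f=fit(lambda p:boxp(*p),[.566,.044,-.3],d,[.01,.01,.2]);t=x[2];v=np.array([-np.sin(t),np.cos(t)])
        print("block",list(d),x,f,"wells",x[:2]-.056*v,x[:2]+.056*v)
MK=[(.013,.056,.095),(.0075,.095,.111),(.003,.111,.125)]
for d in [mm]+[{k:v} for k,v in mm.items()]:
    if d:print("marker",list(d),fit(lambda p:cyl(*p,MK),[.545,-.008],d,[.01,.01]))
E
python3 meas.py
```

```text
cap ['scene', 'top'] (array([ 0.4865, -0.1728]), np.float64(0.23866227269172668))
cap ['scene'] (array([ 0.4881, -0.1752]), np.float64(0.0910424217581749))
cap ['top'] (array([ 0.4856, -0.1723]), np.float64(0.09941860288381577))
block ['scene', 'top'] [ 0.5636  0.0482 -0.3648] 0.6550644636154175 wells [ 0.5436 -0.0041] [0.5835 0.1005]
block ['scene'] [ 0.5661  0.047  -0.3587] 0.18320313096046448 wells [ 0.5465 -0.0055] [0.5858 0.0994]
block ['top'] [ 0.5627  0.0474 -0.3721] 0.4539131224155426 wells [ 0.5423 -0.0048] [0.5831 0.0996]
marker ['scene'] (array([ 0.5446, -0.0027]), np.float64(0.11631078273057938))
marker ['scene'] (array([ 0.5446, -0.0027]), np.float64(0.11631078273057938))
```

View pics/crop1.png

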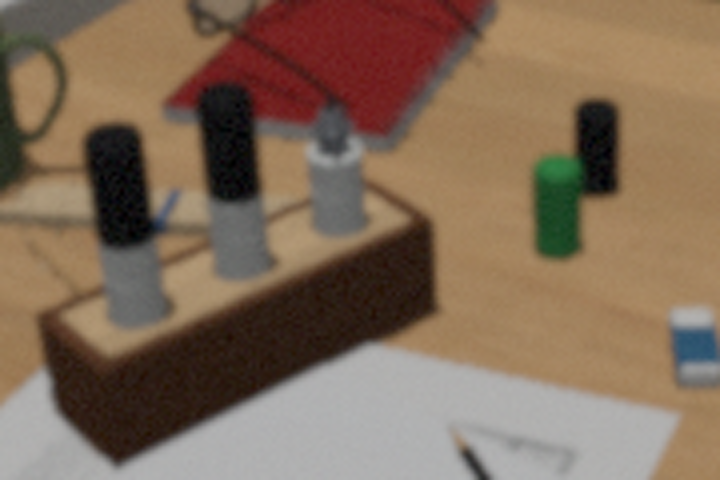

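The crop shows the black loose cap at crop (597,145), in front of the green look-alike at (557,205). The open marker has the bare grey neck at (333,130). I'll move above the black cap with the closing line square to the block row.

```bash
python3 -m inch '[40,36,0,0,0,0.12,100, 80,72,0,0,0,0.24,100, 120,107,-10,0,0,0.36,100, 160,142,-20,0,0,0.48,100, 200,177,-30,0,0,0.6,100, 240,212,-40,0,0,0.72,100, 275,243,-50,0,0,0.83,100, 305,269,-60,0,0,0.928,100]' && python3 -m inch '[30,26,-20,0,0,0,100, 44,39,-30,0,0,0,100, 44,39,-30,0,0,0,100, 44,39,-30,0,0,0,100]'; python3 - <<'E'
from m import *
im={c:bot.camera(c) for c in("scene","top")}
print(bot.get_obs()["eef_pos"],bot.get_obs()["tool_rot"])
a=cv2.resize(im["scene"][130:310,260:460],(600,540));b=cv2.resize(im["top"][180:300,330:450],(540,540))
cv2.imwrite("pics/a1.png",cv2.resize(np.hstack([a,b]),(800,380)))
E
```

```text
clock: 2.07
eef_pos: [0.3853, -0.2612, 0.2099]
tool_rot: [0.822, 0.569, 0.0, 0.001]
ft_force: [-0.1, -1.4, 0.1]
grip_width: 0.0857
grasp_force: 0.0
clock: 2.4
eef_pos: [0.4281, -0.2225, 0.179]
tool_rot: [0.823, 0.568, -0.001, -0.001]
ft_force: [-0.7, 0.3, -0.3]
grip_width: 0.0855
grasp_force: 0.0
[ 0.4278 -0.2241  0.1802] [ 0.8238  0.5669 -0.0001  0.0002]
```

View pics/a1.png

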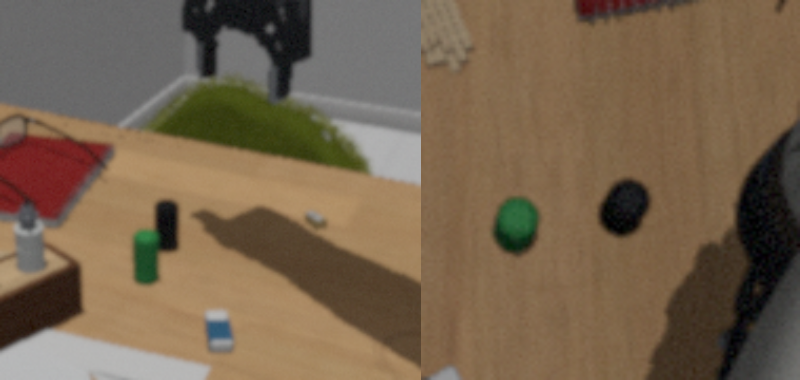

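The left view shows the gripper raised behind the scene. The black cap is at (167,225), the green one at (147,257), both untouched. I'll close the remaining gap and descend.

```bash
python3 -m inch '[20,17,-10,0,0,0,100, 40,34,-20,0,0,0,100, 59,51,-30,0,0,0,100, 59,51,-30,0,0,0,100, 59,51,-60,0,0,0,100, 59,51,-90,0,0,0,100, 59,51,-120,0,0,0,100, 59,51,-142,0,0,0,100]' && python3 -m inch '[0,0,0,0,0,0,100, 0,0,0,0,0,0,100]'; python3 - <<'E'
from m import *
im={c:bot.camera(c) for c in("scene","top")}
o=bot.get_obs();print(o["eef_pos"],o["ft_force"])
a=cv2.resize(im["scene"][180:280,285:395],(594,540));b=cv2.resize(im["top"][180:300,330:450],(540,540))
cv2.imwrite("pics/a2.png",cv2.resize(np.hstack([a,b]),(800,380)))
E
```

```text
clock: 3.17
eef_pos: [0.4856, -0.1742, 0.0368]
tool_rot: [0.824, 0.566, -0.0, -0.0]
ft_force: [-0.3, -0.1, -0.7]
grip_width: 0.0854
grasp_force: 0.0
clock: 3.33
eef_pos: [0.4857, -0.1738, 0.0378]
tool_rot: [0.824, 0.566, -0.001, -0.001]
ft_force: [0.3, -0.1, 0.1]
grip_width: 0.0854
grasp_force: 0.0
[ 0.4881 -0.1741  0.0398] [ 0.661  -0.5648  0.044 ]
```

View pics/a2.png

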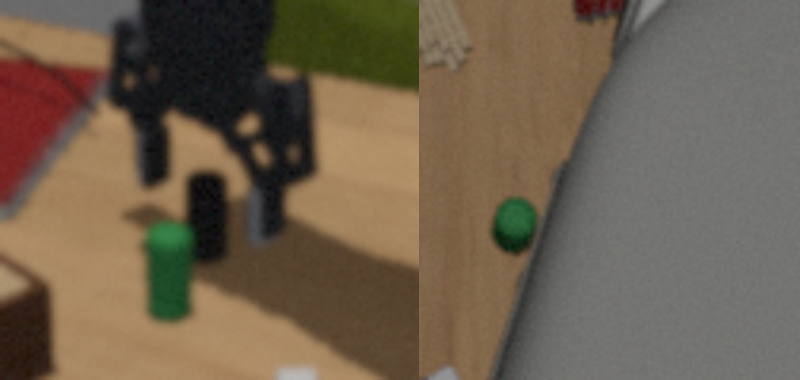

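The cap at (205,215) stands between the fingers (150 and 262), and the green cap is clear. Now I'll close and lift.

```bash
python3 -m inch '[0,0,0,0,0,0,0, 0,0,0,0,0,0,0, 0,0,0,0,0,0,0, 0,0,0,0,0,0,0, 0,0,0,0,0,0,0, 0,0,0,0,0,0,0]' && python3 -m inch '[0,0,20,0,0,0,0, 0,0,50,0,0,0,0, 0,0,80,0,0,0,0, 0,0,110,0,0,0,0, 0,0,140,0,0,0,0, 0,0,140,0,0,0,0, 0,0,140,0,0,0,0]'
```

```text
clock: 3.93
eef_pos: [0.4873, -0.1727, 0.0384]
tool_rot: [0.824, 0.567, 0.0, 0.0]
ft_force: [-1.0, -0.5, 4.5]
grip_width: 0.0243
grasp_force: 58.6
clock: 4.52
eef_pos: [0.4884, -0.1731, 0.1798]
tool_rot: [0.824, 0.567, 0.001, 0.002]
ft_force: [0.5, 0.2, -0.2]
grip_width: 0.0243
grasp_force: 58.8
```

```bash
python3 -m inch '[0,0,15,0,0,0,0, 11,34,15,0,0,0,0, 22,68,15,0,0,0,0, 34,102,15,0,0,0,0, 45,135,15,0,0,0,0, 54,160,15,0,0,0,0, 57,168,15,0,0,0,0, 57,168,15,0,0,0,0]' && python3 -m inch '[0,0,0,0,0,0,0, 0,0,0,0,0,0,0]'; cat > look.py <<'E'
import sys
from m import *
n=sys.argv[1]
P=[];im={c:bot.camera(c) for c in("scene","top")}
for _ in range(6): bot.camera("scene");P.append(bot.get_obs()["eef_pos"])
e=np.mean(P,0);print("tcp",e,np.std(P,0))
for c in im:
    for t in("loose_cap","marker_1"):
        l=bot.silhouettes(c,t);print(c,t,[(np.round(r["uv"]),round(r["confidence"],2),int(r["mask"].sum())) for r in l])
print({c:(proj(c,e-[0,0,.038]),proj(c,[.5445,-.0045,.095]),proj(c,[.5445,-.0045,.125])) for c in im})
a=cv2.resize(im["scene"][150:290,200:360],(640,560),interpolation=cv2.INTER_CUBIC);cv2.imwrite(f"pics/{n}.png",a)
E
python3 look.py a3
```

```text
clock: 5.18
eef_pos: [0.5436, -0.0026, 0.1909]
tool_rot: [0.823, 0.569, -0.001, -0.001]
ft_force: [-0.0, -0.6, -0.2]
grip_width: 0.0242
grasp_force: 58.8
clock: 5.35
eef_pos: [0.5431, -0.0058, 0.1919]
tool_rot: [0.824, 0.567, -0.001, -0.0]
ft_force: [-0.3, -0.5, 0.2]
grip_width: 0.0242
grasp_force: 58.8
tcp [ 0.5438 -0.0057  0.1929] [0.0001 0.0003 0.0001]
scene loose_cap [(array([332., 248.]), 0.68, 301), (array([268., 203.]), 0.59, 229)]
scene marker_1 [(array([252., 260.]), 0.84, 297), (array([222., 269.]), 0.78, 286), (array([276., 240.]), 0.73, 410), (array([244., 232.]), 0.67, 453)]
top loose_cap [(array([358., 249.]), 0.53, 213)]
top marker_1 []
{'scene': (array([271.5541, 208.2366]), array([273.1068, 236.9043]), array([272.0084, 222.8871])), 'top': (array([302.0675, 198.5758]), array([302.9926, 207.6607]), array([302.1987, 203.073 ]))}
```

View pics/a3.png

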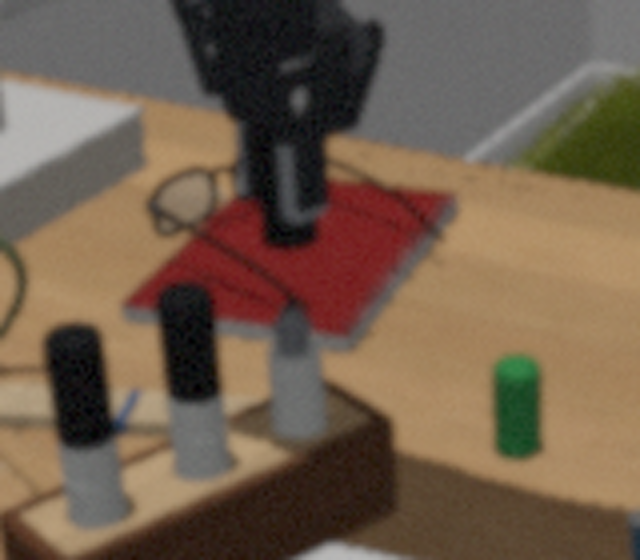

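The cap's mouth, at crop (288,238), is almost straight above the nib at (293,305). The marker looks about 1 mm nearer the camera, so I'll correct that slightly. Then I'll lower until the mouth is just around the neck and check the side forces.

```bash
python3 -m inch '[-0.5,1.2,0,0,0,0,0, -0.5,1.2,-12,0,0,0,0, -0.5,1.2,-24,0,0,0,0, -0.5,1.2,-32,0,0,0,0, -0.5,1.2,-38,0,0,0,0, -0.5,1.2,-41,0,0,0,0, -0.5,1.2,-41,0,0,0,0]' ; python3 look.py a4
```

```text
clock: 6.53
eef_pos: [0.5431, -0.0034, 0.1511]
tool_rot: [0.824, 0.567, -0.001, -0.0]
ft_force: [0.3, -0.1, -0.7]
grip_width: 0.0242
grasp_force: 58.8
tcp [ 0.5439 -0.0035  0.1524] [0.0001 0.     0.0001]
scene loose_cap [(array([331., 251.]), 0.6, 277)]
scene marker_1 [(array([250., 257.]), 0.86, 286), (array([221., 273.]), 0.81, 291), (array([244., 235.]), 0.73, 466), (array([275., 243.]), 0.7, 337), (array([268., 221.]), 0.7, 169)]
top loose_cap [(array([360., 248.]), 0.57, 192)]
top marker_1 []
{'scene': (array([272.3897, 228.2014]), array([273.1068, 236.9043]), array([272.0084, 222.8871])), 'top': (array([301.9324, 205.0851]), array([302.9926, 207.6607]), array([302.1987, 203.073 ]))}
```

View pics/a4.png

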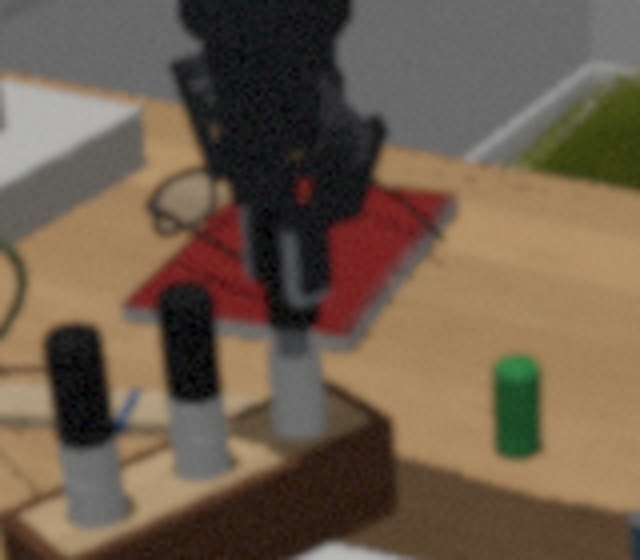

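The cap at crop columns 268–317 sits over the barrel at 270–322, in line once the camera's lean is allowed for. I'll go on down slowly.

```bash
python3 -m inch '[0,0,-2,0,0,0,0, 0,0,-3.5,0,0,0,0, 0,0,-5,0,0,0,0, 0,0,-6,0,0,0,0, 0,0,-6,0,0,0,0]'; python3 -m inch '[0,0,-1,0,0,0,0, 0,0,-1.5,0,0,0,0, 0,0,-1.5,0,0,0,0]'; python3 - <<'E'
from h import *
F=[];P=[]
for _ in range(8): bot.camera("top");o=bot.get_obs();F.append(o["ft_force"]);P.append(o["eef_pos"])
print(np.mean(F,0),np.mean(P,0),o["ft_torque"])
E
```

```text
clock: 7.55
eef_pos: [0.5433, -0.0035, 0.1454]
tool_rot: [0.824, 0.567, -0.0, -0.0]
ft_force: [-0.4, -1.8, -0.5]
grip_width: 0.0241
grasp_force: 58.8
clock: 7.8
eef_pos: [0.5439, -0.0035, 0.1446]
tool_rot: [0.824, 0.567, 0.0, 0.0]
ft_force: [1.3, -0.5, 2.2]
grip_width: 0.0244
grasp_force: 58.8
[ 0.39304568 -0.15155321  2.06686142] [ 0.5437561  -0.00352027  0.14462063] [-0.04476538 -0.10766254 -0.00088591]
```

```bash
for i in 1 2; do python3 -m inch '[0,0,-0.5,0,0,0,0, 0,0,-1,0,0,0,0, 0,0,-1,0,0,0,0]' | egrep 'eef|ft|grip'; done; python3 - <<'E'
from h import *
F=[];P=[];T=[]
for _ in range(8): bot.camera("top");o=bot.get_obs();F.append(o["ft_force"]);P.append(o["eef_pos"]);T.append(o["ft_torque"])
print(np.mean(F,0),np.mean(P,0),np.mean(T,0))
E
```

```text
eef_pos: [0.5441, -0.0036, 0.144]
ft_force: [0.5, 0.1, 5.8]
grip_width: 0.0241
eef_pos: [0.5444, -0.0036, 0.1434]
ft_force: [-0.7, -0.3, 5.9]
grip_width: 0.0245
[ 0.43204975 -0.52175204  6.21213929] [ 0.54438615 -0.00361307  0.14336204] [-0.08459746 -0.11764312 -0.00345216]
```

Side forces are small and the axial force is building as expected for the beads. I'll keep pressing.

```bash
for i in 1 2 3; do python3 -m inch '[0,0,-0.5,0,0,0,0, 0,0,-1,0,0,0,0, 0,0,-1.5,0,0,0,0, 0,0,-1.5,0,0,0,0]' | egrep 'eef|ft|grip'; done
```

```text
eef_pos: [0.5447, -0.0037, 0.1424]
ft_force: [0.0, 0.2, 9.0]
grip_width: 0.024
eef_pos: [0.5441, -0.0036, 0.1401]
ft_force: [0.5, -0.4, 4.2]
grip_width: 0.0239
eef_pos: [0.5426, -0.0034, 0.1368]
ft_force: [0.3, -0.5, -1.2]
grip_width: 0.0244
```

Clicked: the force rose to 9 N and fell. Next I'll press on to the shoulder.

```bash
for i in 1 2 3 4; do python3 -m inch '[0,0,-0.5,0,0,0,0, 0,0,-1,0,0,0,0, 0,0,-1,0,0,0,0]' | egrep 'eef|ft'; done
```

```text
eef_pos: [0.5432, -0.0035, 0.1364]
ft_force: [-0.3, 0.2, -0.3]
eef_pos: [0.5438, -0.0035, 0.1361]
ft_force: [0.4, -0.2, 1.1]
eef_pos: [0.5437, -0.0035, 0.135]
ft_force: [-0.8, -0.7, 2.2]
eef_pos: [0.5435, -0.0035, 0.1338]
ft_force: [0.1, -0.5, 3.4]
```

```bash
for i in 1 2 3; do python3 -m inch '[0,0,-0.5,0,0,0,0, 0,0,-1,0,0,0,0, 0,0,-1,0,0,0,0]' | egrep 'eef|ft'; done
```

```text
eef_pos: [0.5443, -0.0037, 0.1335]
ft_force: [0.8, -0.5, 4.9]
eef_pos: [0.5447, -0.0038, 0.1334]
ft_force: [0.1, -1.4, 9.3]
eef_pos: [0.545, -0.0038, 0.1333]
ft_force: [-0.7, -1.0, 12.6]
```

The TCP has stalled at 0.133 m while the force climbs, so the rim is on the shoulder. A little more press, a hold, then a look before lifting.

```bash
python3 -m inch '[0,0,-1,0,0,0,0, 0,0,-2.5,0,0,0,0, 0,0,-2.5,0,0,0,0, 0,0,-2.5,0,0,0,0, 0,0,-2.5,0,0,0,0, 0,0,-2.5,0,0,0,0, 0,0,-2.5,0,0,0,0, 0,0,-2.5,0,0,0,0]'; python3 look.py a5 | head -1
```

```text
clock: 12.52
eef_pos: [0.5453, -0.0038, 0.1332]
tool_rot: [0.824, 0.567, 0.003, 0.002]
ft_force: [-4.7, -0.2, 26.3]
grip_width: 0.0244
grasp_force: 62.3
tcp [ 0.5453 -0.0038  0.1332] [0. 0. 0.]
```

View pics/a5.png

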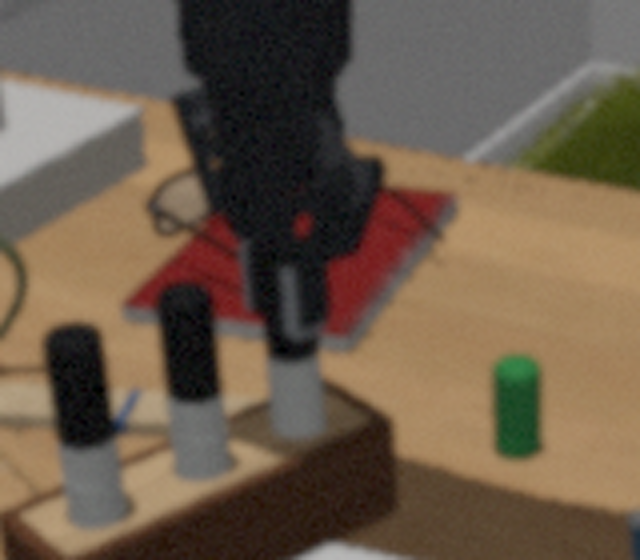

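No neck shows between the cap rim and the barrel at crop (297,355), and the neighbours haven't moved. I'll lift straight up.

```bash
python3 -m inch '[0,0,6,0,0,0,0, 0,0,10,0,0,0,0, 0,0,18,0,0,0,0, 0,0,28,0,0,0,0, 0,0,38,0,0,0,0, 0,0,48,0,0,0,0, 0,0,58,0,0,0,0, 0,0,68,0,0,0,0]'; python3 -m inch '[0,0,12,0,0,0,0, 0,0,24,0,0,0,0, 0,0,34,0,0,0,0, 0,0,40,0,0,0,0, 0,0,40,0,0,0,0, 0,0,40,0,0,0,0, 0,0,40,0,0,0,0, 0,0,40,0,0,0,0]'; sed -i 's/150:290/110:250/' look.py; python3 look.py a6 | head -1
```

```text
clock: 13.78
eef_pos: [0.5436, -0.0035, 0.1974]
tool_rot: [0.824, 0.567, 0.0, 0.0]
ft_force: [0.5, -0.5, -0.2]
grip_width: 0.0245
grasp_force: 59.0
clock: 14.45
eef_pos: [0.543, -0.0035, 0.2354]
tool_rot: [0.824, 0.567, -0.001, -0.001]
ft_force: [-0.2, 0.4, -1.3]
grip_width: 0.0243
grasp_force: 59.0
tcp [ 0.5433 -0.0035  0.236 ] [0.0001 0.     0.0002]
```

View pics/a6.png

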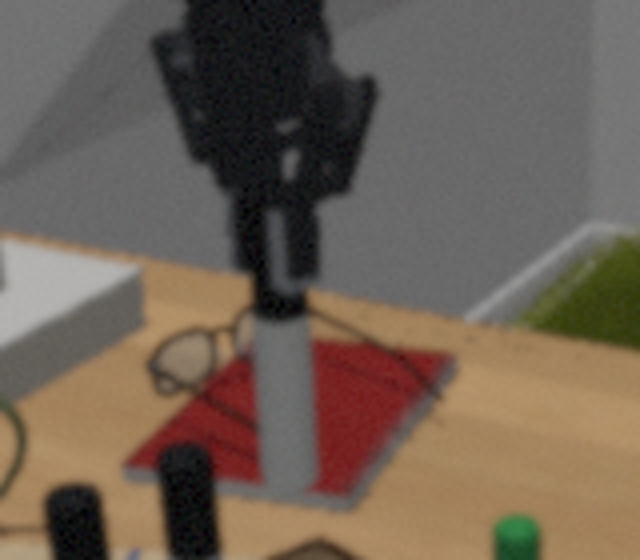

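The marker hangs upright from its cap, with the rim at crop (283,315) and the foot at (290,485), well above the block. The other caps are in place.

```bash
python3 -c "
from workcell import bot
print(bot.job_done())"
```

```text
the job is handed in; nothing more can be done
None
```

The job is handed in, result not reported: the black cap was clicked on and pressed down to the shoulder (26 N), and the marker is held upright by its cap, foot about 0.11 m above the desk, with both capped markers in place in the pictures.

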